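# Uncover the filter turret and index it to its click

## Robot

A 6-joint arm with a two-finger parallel gripper is mounted at the origin on the work surface. World frame = base frame: x ahead of the robot, y to its left, z up, the work surface at z = 0. Lengths are in m, angles in degrees, forces in N, time in s.
With the tool pointing down it reaches from about 0.35 to 0.875 m from the base axis. Payload 4.2 kg.
Tool frame: the origin (TCP) lies on the mounting face of the last link; the fingertips stand 182 mm ahead of it and the grasp point (between the pads) lies 164 mm ahead of it (r.tcp_to_grasp is the distance from the TCP to the grasp point, in m); z points along the fingers, y is the line along which they close (so a half turn about z gives the same grasp; the last joint's range is limited). The gripper opens to 87 mm and grips with 3 to 60 N. Pads are 19 mm wide; open, the fingers measure 117 mm over their backs; the gripper's body (75 mm by 190 mm) begins 51 mm behind the grasp point.
Start: joints at [-52.735, 22.042, 0.453, 0, -68.411, -14.817], TCP at [0.239, -0.578, 0.405] pointing down, gripper open.
Joint ranges: [-179.83, 179.83], [-69.29, 118.12], [-61.27, 80.66], [-181.25, 117.63], [-171.15, -9.14], [-177.46, 177.46]. Speed limits (degrees/s): [159.86, 159.86, 180, 180, 180, 180].

## Interface

Orientations are given as a 3x3 rotation matrix whose columns are the frame's x, y, z axes.
In Python, from station import sense, eyes, r gives the robot as it stands.
- The arm moves only by the tool jog_arm, never from a script. Its argument "increments" is a list of rows, each a list of 4 numbers: the shift along the tool's x, y, z normalised to -1 to 1, where 1 is 0.02 m, then the turn about the tool's z normalised to -1 to 1, where 1 is 0.08 rad. A call has 1 to 10 rows; each row shifts and turns the commanded pose from where the row before left it, along the tool's axes as they then stand; what a row does not reach is not made up. A row lasts 1/10 s, in which the tool goes at most 50 mm and 8.59 degrees, less where a joint would pass 70% of its speed; a pose out of reach is approached as far as the arm can. A call with a number of a shift or a turn outside -1 to 1 is refused whole. A call with a gripper value outside its range is refused whole. "grip" is the finger opening in mm, from 0 to 87, set as the call begins (left out, the last holds). The fingers move at their own pace and stop on an object; the grip force is fixed at half the most. Time passes only in rows, so rows that do not move let the fingers close. It gives the time, the measured TCP pose, the force, the opening and the grip force at its end, in the units of the state.
- sense(): the state, without advancing time (a new reading comes with each control period).
- eyes.capture(name): name is "scene" or "side" or "wrist"; returns the picture (400x640x3 uint8, blue, green, red); there is no depth.
- eyes.get_calibration(name): a dict with "camera_matrix" (3x3 intrinsics, pixels), "R" (3x3) and "t" (3): a world point X has camera coordinates R X + t; the wrist camera has in their place "T_tool_cam" (4x4, takes a point from camera to tool coordinates, whose origin is the TCP and whose axes are the flange's). Camera axes: x right, y down, z forward; pixel columns grow to the right and rows downward; lengths in m; the calibration is good to about 2 mm. A picture is of the moment at which its call begins: read the wrist's pose just before it. get_calibration takes no time and is no camera call.
- r.finish_job(): hands the job in; it is judged then, once.
Trained networks look in the newest picture that a camera, given by its name, has taken for a name from the list of things; names that differ only in an ending like _2 or _b are one class to them, and where a whole thing is asked for, a point or a joint stands for the part that bears it (a point fixed in the world has none). Each returns a list of dicts, best first, with "conf" (0 to 1); they miss things now and then, are a little off and sometimes report something else, mostly with a low value. They report only what shows in the picture. A call takes as long as a camera call. They do not tell look-alikes from the thing itself.
- eyes.spot_in(camera, name): "centre" ([x, y, z] in m, in world coordinates, good to about 4 mm: the middle of the surface that is visible of it).
- eyes.outline_of(camera, name): "mask" (400x640 bool, what is visible of it).
The state is a dict: "time_s": time; "joints": joint angles; "joint_velocities": joint speeds; "effort": joint torques, N m; "tcp_pos": TCP position; "ee_rot": TCP orientation; "wrist_force": force on the tool from outside, world axes, zero at the start; "moment": the same for the moment, N m; "gripper_width": opening from 0.0 (shut) to 1.0 (fully open); "gripper_force": force on a finger pad.
Only numpy, scipy, OpenCV 4.12 (cv2) and the standard library are available. Lean on these libraries where they do the work, as an engineer would, in place of code of your own. Each camera call takes 0.05 s, during which the arm holds its last target. There are 200 camera calls.

## Task

Lift the white dust cover off the filter turret and set it down gently, right way up, fully on the round cork mat. The turret was left between two positions: by its black wing grip turn it counter-clockwise (seen from above) until the next position clicks home, stop at that first click, and let go. Leave the slide box, the spare objective and the screwdriver where they are.

Things in the scene. Friction and masses are not known exactly. Their poses are not given: they have to be found in the camera images.
- stand: fixed filter-turret housing: black round drum 210 mm across, top face 50 mm above the bench, on an aluminium foot plate (236 x 90 x 10 mm along its x and y). A raised lip round the edge (inner radius 99 mm, 8 mm high above the top face) locates the cover. Origin: centre of its underside on the bench; z is the turret's axis.
- turret_grip (a point): point on the turret axis at the height to grip its wing, 84 mm above the bench. The wing is a black bar across the disc, 120 mm long (this point's x), 16 mm thick (y), top at 96 mm with a white line. The aluminium disc (172 mm across, four coloured windows) has its top at 56 mm; a hub 44 mm across under the wing reaches 60 mm. All hidden under the cover at the start.
- turret (a joint): turret angle in its housing, rad, counter-clockwise positive; 0: wing along the housing's x. Starts between -1.15 and -0.55. The catch's place varies and cannot be seen: the next click lies somewhere in -0.2 to 0.2. Friction about 0.1 N m holds it anywhere; within 3 degrees of the click it is drawn in, and 0.4 to 0.5 N m turns it out again. Over 0.5 is run past, under -1.33 turned back.
- catch (a joint): travel of the sprung ball catch hidden inside the housing, m: about 0.0005 while it rides on the track between clicks, about 0.004 when it has clicked home in a notch (over 0.0025 counts as home).
- cover: loose dust cover: white upside-down round tub, 191 mm outside diameter, wall 4 mm, 65 mm high, open below, 0.3 kg, resting inside the lip on the housing's top face over the turret. Origin: centre of its lower rim, z up.
- cover_knob (a point): centre of the cover's black round knob, 36 mm diameter and 26 mm high, on a thinner neck 10 mm high; 88 mm above the cover's lower rim, on its axis.
- mat: fixed round cork mat 250 mm across, 4 mm thick. Origin: centre of its underside on the bench.
- slide_box: bystander: blue slide box 75 x 100 x 34 mm. Origin: centre of underside.
- objective: bystander: brass microscope objective standing upright, 38 mm across, 66 mm tall. Origin: centre of underside.
- driver: bystander: screwdriver 170 mm long lying on the bench along its x.
Mind the look-alikes: they are no part of the job. Of the things like the cover, leave any that is turquoise; of the rest the smaller one is meant.

How it is judged:
By the outcome, as a careful person would: the job done as asked, in the order asked, and still so for the second after the job is handed in, with the robot touching nothing.
It also fails if it takes over 67 s, if anything falls off the work surface, if the arm or the gripper's body presses on something with over 40 N, if the wrist force passes 120 N, or if a joint passes its speed limit or range.

## Working session

There is one attempt and no reset: what is moved stays moved. The work goes in short steps, Python scripts to look and compute and a tool call to move; the robot and the scene stay as the last step left them, time stands still between calls to the robot, and variables do not carry over. Pictures are saved under pics/ and viewed, at most 10 in all, crops included, and the job is handed in when it is done.

Besides the shell and the picture viewer there is one more tool, called after "Request:" as name(argument=value, ...) on one line, values as JSON. jog_arm: Moves the arm, as the interface text tells. Its arguments: {"type":"object","properties":{"increments":{"type":"array"},"grip":{"type":"number"}},"required":["increments"]}

```bash
mkdir -p pics; ls; python3 - <<'E'
from station import sense, eyes, r
import cv2, numpy as np
for c in ("scene","side"):
    im=eyes.capture(c); cv2.imwrite(f"pics/{c}0.png",im)
    for n in ("cover","cover_knob","stand","mat","slide_box","objective","driver"):
        for d in eyes.spot_in(c,n): print(c,n,np.round(d["centre"],3),round(d["conf"],2))
s=sense();print(s["time_s"],s["tcp_pos"],np.round(s["ee_rot"],3),s["gripper_width"])
E
```

```text
pics
scene cover [0.723 0.442 0.065] 0.79
scene cover [0.55  0.168 0.114] 0.66
scene cover [0.441 0.497 0.084] 0.57
scene cover_knob [0.723 0.447 0.063] 0.86
scene cover_knob [0.542 0.169 0.114] 0.72
scene cover_knob [0.442 0.498 0.081] 0.55
scene stand [0.592 0.176 0.032] 0.56
scene mat [ 0.571 -0.183  0.005] 0.84
scene slide_box [0.795 0.184 0.034] 0.67
scene objective [0.801 0.033 0.04 ] 0.64
scene driver [ 0.823 -0.172  0.02 ] 0.95
side cover [0.675 0.482 0.06 ] 0.85
side cover [0.383 0.554 0.081] 0.84
side cover [0.508 0.249 0.029] 0.63
side cover [0.497 0.204 0.114] 0.62
side cover_knob [0.498 0.203 0.117] 0.87
side cover_knob [0.669 0.486 0.057] 0.77
side cover_knob [0.384 0.555 0.08 ] 0.68
side stand [0.509 0.25  0.03 ] 0.64
side mat [ 0.573 -0.193  0.002] 0.68
side objective [0.787 0.041 0.034] 0.76
side driver [0.774 0.208 0.034] 0.7
side driver [ 0.806 -0.17   0.013] 0.64
0.8 [ 0.23866942 -0.57760753  0.40476053] [[-0.924 -0.382  0.   ]
 [-0.382  0.924  0.   ]
 [-0.     0.    -1.   ]] 1.00110349942561
```

View pics/scene0.png

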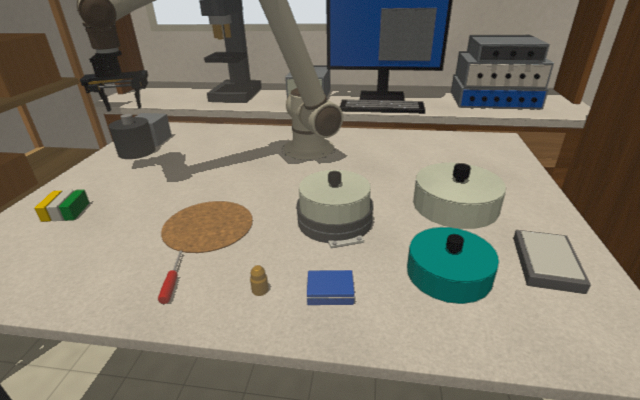

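View pics/side0.png

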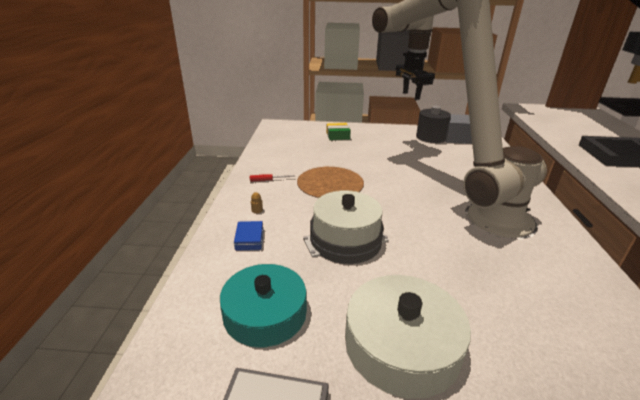

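Scene: the target is the small white cover on the black drum at (335,200), with its knob at about (335,178). The look-alikes are the turquoise one at (452,262) and the larger white one at (460,190). The mat is at (208,225), and the foot-plate end shows at (347,242). Next I'll measure the knob and the mat.

```bash
cat > h.py <<'E'
from station import sense, eyes, r
import cv2, numpy as np
def world(c,uv,z):
    k=eyes.get_calibration(c); uv=np.asarray(uv,float).reshape(-1,2)
    R,t=np.array(k["R"]),np.array(k["t"]); C=-R.T@t
    d=(R.T@np.linalg.inv(k["camera_matrix"])@np.c_[uv,np.ones(len(uv))].T).T
    return C+d*((z-C[2])/d[:,2])[:,None]
def wrist(uv,z,s):
    k=eyes.get_calibration("wrist"); T=np.eye(4);T[:3,:3]=s["ee_rot"];T[:3,3]=s["tcp_pos"]
    M=T@np.array(k["T_tool_cam"]); uv=np.asarray(uv,float).reshape(-1,2)
    d=(M[:3,:3]@np.linalg.inv(k["camera_matrix"])@np.c_[uv,np.ones(len(uv))].T).T
    return M[:3,3]+d*((z-M[2,3])/d[:,2])[:,None]
def togo(target,s=None):
    "shift in tool axes, units of 20 mm, to bring the grasp point to target"
    s=s or sense(); R=np.array(s["ee_rot"]); g=np.array(s["tcp_pos"])+R[:,2]*r.tcp_to_grasp
    return R.T@(np.array(target)-g)/0.02
def blob(m,near):
    n,l,st,c=cv2.connectedComponentsWithStats(m.astype(np.uint8))
    i=1+np.argmin(np.linalg.norm(c[1:]-near,axis=1)); return l==i,c[i],st[i]
E
python3 - <<'E'
from h import *
for c,near in(("scene",(335,178)),("side",(348,201))):
    im=cv2.imread(f"pics/{c}0.png"); m,ce,st=blob(im.max(2)<60,near)
    x,y,w,h,a=st; print(c,st,ce,world(c,(x+w/2-.5,y+h/2-.5),.138).round(4))
    eyes.capture(c); o=eyes.outline_of(c,"mat")[0]; 
    cnt=max(cv2.findContours(o["mask"].astype(np.uint8),0,1)[0],key=cv2.contourArea)[:,0]
    W=world(c,cnt,.004)[:,:2].astype(np.float32); print("mat",cv2.minEnclosingCircle(W), o["conf"], W.min(0),W.max(0))
    T=np.array([[335,200]]) 
E
```

```text
scene [329 172  11  15 117] [334.25641026 178.81196581] [[0.5086 0.1613 0.138 ]]Traceback (most recent call last):
  File "<stdin>", line 5, in <module>
IndexError: list index out of range
```

```bash
python3 - <<'E'
from h import *
for c,near in(("scene",(335,178)),("side",(348,201))):
    im=cv2.imread(f"pics/{c}0.png"); m,ce,st=blob(im.max(2)<60,near)
    x,y,w,h,a=st; print(c,st,world(c,(x+w/2-.5,y+h/2-.5),.138).round(4))
    hsv=cv2.cvtColor(im,cv2.COLOR_BGR2HSV)
    m,ce,st=blob(cv2.morphologyEx(((hsv[...,1]>85)&(hsv[...,0]<20)).astype(np.uint8),3,np.ones((3,3))),(208,225) if c=="scene" else (331,182))
    cnt=np.argwhere(m)[:,::-1]
    W=world(c,cnt,.004)[:,:2].astype(np.float32); print("mat",st,cv2.minEnclosingCircle(W), W.min(0),W.max(0))
E
```

```text
scene [329 172  11  15 117] [[0.5086 0.1613 0.138 ]]
mat [ 161  201   91   52 3568] ((0.562322199344635, -0.1893443912267685), 0.12574273347854614) [ 0.43677947 -0.3140241 ] [ 0.6878649  -0.06565728]
side [343 195  11  14 131] [[0.4979 0.1697 0.138 ]]
mat [ 297  166   67   32 1493] ((0.5602827072143555, -0.18766164779663086), 0.12557397782802582) [ 0.43629277 -0.31186882] [ 0.68362004 -0.06786516]
```

```bash
python3 - <<'E'
from h import *
print(togo((.503,.166,.24)))
print(eyes.get_calibration("wrist"))
E
```

```text
[-26.41217838  29.31598461   0.06385128]
{'camera_matrix': array([[298.52645052,   0.        , 318.3333716 ],
       [  0.        , 298.52645052, 202.47633527],
       [  0.        ,   0.        ,   1.        ]]), 'T_tool_cam': array([[-5.22534555e-04, -9.70516318e-01, -2.41034859e-01,
         6.59317746e-02],
       [ 9.99999236e-01, -7.77206246e-04,  9.61509014e-04,
        -2.34769372e-04],
       [-1.12049399e-03, -2.41034172e-01,  9.70515983e-01,
         2.11737450e-02],
       [ 0.00000000e+00,  0.00000000e+00,  0.00000000e+00,
         1.00000000e+00]])}
```

Request:
jog_arm(increments=[[-0.9, 1, 0, 0], [-0.9, 1, 0, 0], [-0.9, 1, 0, 0], [-0.9, 1, 0, 0], [-0.9, 1, 0, 0], [-0.9, 1, 0, 0], [-0.9, 1, 0, 0], [-0.9, 1, 0, 0], [-0.9, 1, 0, 0], [-0.9, 1, 0, 0]], grip=60)

```text
time_s: 1.9
tcp_pos: [0.3288, -0.323, 0.405]
ee_rot: [[-0.924, -0.382, 0.001], [-0.382, 0.924, -0.0], [-0.0, -0.0, -1.0]]
wrist_force: [0.9, -0.2, 0.7]
gripper_width: 0.693
gripper_force: 0.0
```

Request:
jog_arm(increments=[[-0.9, 1, 0, 0], [-0.9, 1, 0, 0], [-0.9, 1, 0, 0], [-0.9, 1, 0, 0], [-0.9, 1, 0, 0], [-0.9, 1, 0, 0], [-0.9, 1, 0, 0], [-0.9, 1, 0, 0], [-0.9, 1, 0, 0], [-0.9, 1, 0, 0]])

```text
time_s: 2.9
tcp_pos: [0.4188, -0.0694, 0.4051]
ee_rot: [[-0.924, -0.382, 0.001], [-0.382, 0.924, 0.0], [-0.001, -0.0, -1.0]]
wrist_force: [0.5, 0.2, -0.4]
gripper_width: 0.686
gripper_force: 0.0
```

Request:
jog_arm(increments=[[-0.9, 1, 0, 0], [-0.9, 1, 0, 0], [-0.9, 1, 0, 0], [-0.9, 1, 0, 0], [-0.9, 1, 0, 0], [-0.9, 1, 0, 0], [-0.9, 1, 0, 0], [-0.9, 1, 0, 0], [-0.9, 0.9, 0, 0], [-0.3, 0.4, 0, 0]])

```text
time_s: 3.9
tcp_pos: [0.5036, 0.1673, 0.4046]
ee_rot: [[-0.924, -0.383, 0.0], [-0.383, 0.924, 0.0], [-0.0, -0.0, -1.0]]
wrist_force: [-0.9, -0.9, -1.1]
gripper_width: 0.682
gripper_force: 0.0
```

```bash
python3 - <<'E'
from h import *
s=sense(); im=eyes.capture("wrist"); cv2.imwrite("pics/w1.png",im)
print(s["time_s"],s["tcp_pos"],s["wrist_force"],togo((.503,.166,.138),s))
for n in("cover","cover_knob","stand"):
    for d in eyes.spot_in("wrist",n): print(n,np.round(d["centre"],4),d["conf"])
E
```

```text
3.9 [0.50357586 0.1673487  0.4046142 ] [-0.89951686 -0.91793565 -1.10760028] [ 0.05867607 -0.05103625  5.15568504]
cover [0.483  0.1547 0.1154] 0.8
cover [0.3752 0.4063 0.0794] 0.56
cover_knob [0.3757 0.4077 0.0861] 0.63
cover_knob [0.48   0.1569 0.1142] 0.61
cover_knob [0.3928 0.1222 0.0142] 0.48
stand [0.3938 0.1253 0.0147] 0.83
```

View pics/w1.png

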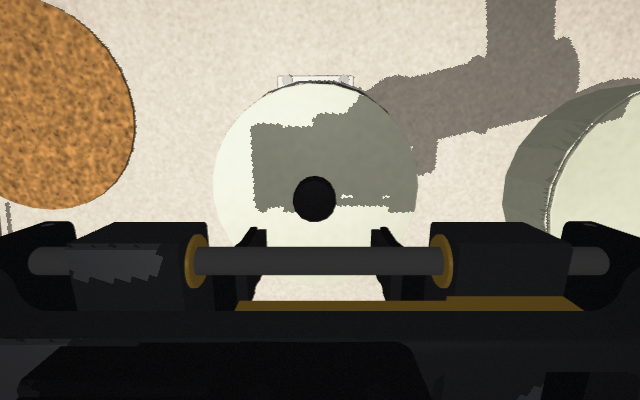

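The wrist view shows the knob at about (314,199), the foot-plate end centred at about (316,80), the mat at upper left and the large look-alike at right.

```bash
python3 - <<'E'
from h import *
s=sense(); im=cv2.imread("pics/w1.png")
m,ce,st=blob(im.max(2)<60,(314,199)); print(st,ce)
p=wrist(ce,.151,s)[0]; q=wrist(ce+[st[2]/2,0],.151,s)[0]; print(p,np.linalg.norm(p-q)); 
p[2]=.139; print(togo(p,s))
f=wrist([(278,77),(354,77),(278,82),(354,82)],.01,s); print(f, np.degrees(np.arctan2(*(f[1]-f[0])[1::-1])))
E
```

```text
[ 293  176   43   46 1537] [314.07872479 198.60312297]
[0.49312625 0.15749085 0.151     ] 0.01719496137822684
[ 0.56921924 -0.17017191  5.10614285]
[[0.40543511 0.07422194 0.01      ]
 [0.37159145 0.15623816 0.01      ]
 [0.41055639 0.07614242 0.01      ]
 [0.37658639 0.15846816 0.01      ]] 112.42329017329153
```

Request:
jog_arm(increments=[[0.2, -0.1, 0.8, 0], [0.2, -0.1, 1, 0], [0, 0, 1, 0], [0, 0, 1, 0], [0, 0, 0.8, 0], [0, 0, 0.5, 0], [0, 0, 0, 0]])

```text
time_s: 4.8
tcp_pos: [0.4965, 0.1579, 0.3018]
ee_rot: [[-0.925, -0.381, -0.002], [-0.381, 0.925, -0.001], [0.003, -0.0, -1.0]]
wrist_force: [-0.3, -0.0, 0.5]
gripper_width: 0.695
gripper_force: 0.0
```

Request:
jog_arm(increments=[[0, 0, 0, 0], [0, 0, 0, 0], [0, 0, 0, 0], [0, 0, 0, 0], [0, 0, 0, 0]], grip=20)

```text
time_s: 5.3
tcp_pos: [0.4971, 0.1592, 0.3034]
ee_rot: [[-0.924, -0.382, 0.001], [-0.382, 0.924, 0.001], [-0.002, 0.001, -1.0]]
wrist_force: [-1.1, 2.3, 1.3]
gripper_width: 0.404
gripper_force: 30.0
```

Request:
jog_arm(increments=[[0, 0, -0.2, 0], [0, 0, -0.5, 0], [0, 0, -0.6, 0], [0, 0, -0.7, 0], [0, 0, -0.8, 0], [0, 0, -0.8, 0], [0, 0, -0.6, 0], [0, 0, -0.3, 0], [0, 0, 0, 0]])

```text
time_s: 6.2
tcp_pos: [0.4971, 0.1588, 0.3937]
ee_rot: [[-0.924, -0.382, 0.002], [-0.382, 0.924, 0.001], [-0.002, 0.0, -1.0]]
wrist_force: [0.3, -0.3, -4.2]
gripper_width: 0.403
gripper_force: 30.0
```

```bash
python3 - <<'E'
from h import *
print(togo((.5613,-.1885,.1+.082)), sense()["wrist_force"])
E
```

```text
[  3.68136623 -17.28140696   2.39649614] [ 0.33966878 -0.30190397 -4.24752361]
```

Request:
jog_arm(increments=[[0.1, -0.4, 0, 0], [0.2, -0.7, 0, 0], [0.2, -0.9, 0, 0], [0.2, -0.9, 0, 0], [0.2, -0.9, 0, 0], [0.2, -0.9, 0, 0], [0.2, -0.9, 0, 0], [0.2, -0.9, 0, 0], [0.2, -0.9, 0, 0], [0.2, -0.9, 0, 0]])

```text
time_s: 7.2
tcp_pos: [0.525, -0.011, 0.3919]
ee_rot: [[-0.925, -0.381, -0.002], [-0.381, 0.925, -0.001], [0.002, 0.0, -1.0]]
wrist_force: [-0.0, -0.3, -3.6]
gripper_width: 0.404
gripper_force: 30.0
```

Request:
jog_arm(increments=[[0.2, -0.9, 0, 0], [0.2, -0.9, 0, 0], [0.2, -0.9, 0, 0], [0.2, -0.9, 0, 0], [0.2, -0.9, 0, 0], [0.2, -0.9, 0, 0], [0.2, -0.9, 0, 0], [0.2, -0.8, 0, 0], [0.1, -0.5, 0, 0], [0, 0, 0, 0]])

```text
time_s: 8.2
tcp_pos: [0.5517, -0.1642, 0.3919]
ee_rot: [[-0.925, -0.38, -0.002], [-0.38, 0.925, -0.0], [0.002, 0.001, -1.0]]
wrist_force: [-0.6, 0.2, -4.1]
gripper_width: 0.408
gripper_force: 30.0
```

```bash
python3 - <<'E'
from h import *
print(togo((.5613,-.1885,.095)), sense()["wrist_force"])
c="scene";im=eyes.capture(c);cv2.imwrite("pics/s2.png",im)
s=sense();im=eyes.capture("wrist");cv2.imwrite("pics/w2.png",im)
cv2.imwrite("pics/v2.png",cv2.resize(np.vstack([cv2.imread("pics/s2.png"),im]),(480,600)))
for c in("scene","wrist"):
  for d in eyes.outline_of(c,"stand"): print(c,d["conf"],d["mask"].sum())
E
```

```text
[-5.42363310e-03 -1.31619672e+00  6.67010303e+00] [-0.57417312  0.22193186 -4.12211441]
scene 0.87 3868
scene 0.45 1627
wrist 0.62 11994
```

View pics/v2.png

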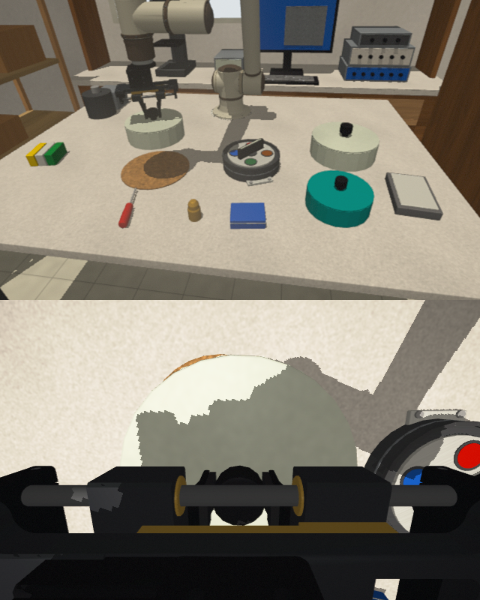

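The cover is held level with its rim over the mat, and the turret and its wing are exposed. Next: finish the 26 mm in y, then lower.

Request:
jog_arm(increments=[[0, -0.5, 0.3, 0], [0, -0.5, 0.7, 0], [0, -0.3, 0.9, 0], [0, 0, 1, 0], [0, 0, 1, 0], [0, 0, 1, 0], [0, 0, 0.7, 0], [0, 0, 0.4, 0], [0, 0, 0.2, 0], [0, 0, 0, 0]])

```text
time_s: 9.4
tcp_pos: [0.5619, -0.1868, 0.2682]
ee_rot: [[-0.924, -0.382, -0.001], [-0.382, 0.924, -0.0], [0.001, 0.0, -1.0]]
wrist_force: [0.6, -0.7, -4.1]
gripper_width: 0.408
gripper_force: 30.0
```

```bash
python3 - <<'E'
from h import *
print(togo((.5613,-.1885,.0933)), sense()["wrist_force"])
im=cv2.imread("pics/s2.png");print(im.shape)
cv2.imwrite("pics/s2c.png",cv2.resize(im[160:260,270:400],None,fx=5,fy=5))
E
```

```text
[ 0.05606703 -0.07097809  0.56797191] [ 0.61419326 -0.71743928 -4.11026997]
(400, 640, 3)
```

View pics/s2c.png

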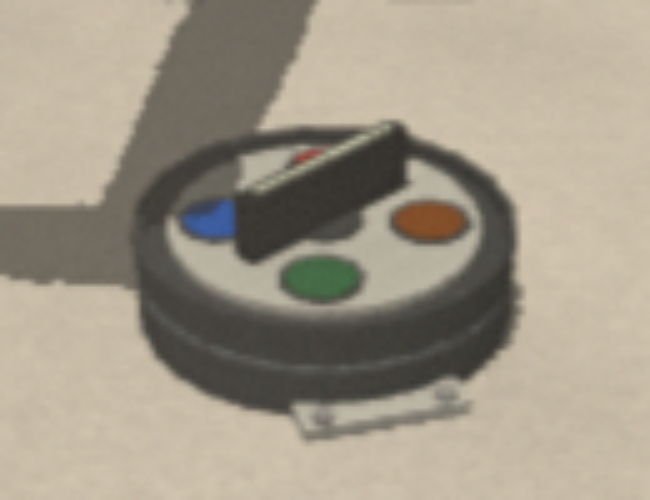

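The wing's white line runs from about (319,198) to (348,185) in the scene picture. Continuing to lower.

Request:
jog_arm(increments=[[0, 0, 0.2, 0], [0, 0, 0.15, 0], [0, 0, 0.1, 0], [0, 0, 0.05, 0], [0, 0, 0, 0]])

```text
time_s: 9.9
tcp_pos: [0.5618, -0.1866, 0.2587]
ee_rot: [[-0.924, -0.382, -0.0], [-0.382, 0.924, 0.0], [0.0, 0.0, -1.0]]
wrist_force: [-0.6, 0.2, -3.9]
gripper_width: 0.406
gripper_force: 30.0
```

```bash
python3 - <<'E'
from h import *
print(togo((.5613,-.1885,.0933)), sense()["wrist_force"])
f=world("scene",[(318.8,198.2),(348.6,185)],.096);d=f[1]-f[0];print(f,f.mean(0),np.linalg.norm(d),np.degrees(np.arctan2(d[1],d[0])))
E
```

```text
[ 0.06112916 -0.08028056  0.0972587 ] [-0.59554893  0.23003676 -3.92265174]
[[0.54034636 0.12490662 0.096     ]
 [0.46072362 0.19627011 0.096     ]] [0.50053499 0.16058837 0.096     ] 0.10692300274644581 138.1310731340984
```

Request:
jog_arm(increments=[[0, 0, 0.05, 0], [0, 0, 0.04, 0], [0, 0, 0, 0]])

```text
time_s: 10.2
tcp_pos: [0.562, -0.1867, 0.2575]
ee_rot: [[-0.924, -0.382, 0.001], [-0.382, 0.924, -0.0], [-0.0, -0.001, -1.0]]
wrist_force: [-0.8, -0.6, -0.9]
gripper_width: 0.405
gripper_force: 30.0
```

Request:
jog_arm(increments=[[0, 0, 0.03, 0], [0, 0, 0.03, 0], [0, 0, 0, 0]])

```text
time_s: 10.5
tcp_pos: [0.5619, -0.1866, 0.2574]
ee_rot: [[-0.924, -0.382, 0.001], [-0.382, 0.924, -0.001], [-0.001, -0.001, -1.0]]
wrist_force: [-2.9, 1.5, 7.5]
gripper_width: 0.409
gripper_force: 30.0
```

Request:
jog_arm(increments=[[0, 0, 0, 0], [0, 0, 0, 0], [0, 0, 0, 0], [0, 0, 0, 0]], grip=64)

```text
time_s: 10.9
tcp_pos: [0.562, -0.1866, 0.2557]
ee_rot: [[-0.924, -0.382, 0.0], [-0.382, 0.924, -0.0], [-0.0, -0.0, -1.0]]
wrist_force: [-0.1, 0.6, -0.5]
gripper_width: 0.678
gripper_force: 0.0
```

Request:
jog_arm(increments=[[0, 0, -0.3, 0], [0, 0, -0.7, 0], [0, 0, -1, 0], [0, 0, -1, 0], [0, 0, -1, 0], [0, 0, -1, 0], [0, 0, -1, 0], [0, 0, -0.4, 0]])

```text
time_s: 11.7
tcp_pos: [0.5621, -0.1867, 0.3864]
ee_rot: [[-0.924, -0.382, 0.004], [-0.382, 0.924, -0.001], [-0.004, -0.003, -1.0]]
wrist_force: [0.2, 0.6, 0.5]
gripper_width: 0.735
gripper_force: 0.0
```

```bash
python3 - <<'E'
from h import *
s=sense();print(togo((.497,.159,.21)), s["wrist_force"],s["joints"])
im=eyes.capture("wrist");cv2.imwrite("pics/w3.png",im)
im2=eyes.capture("scene");cv2.imwrite("pics/s3.png",im2)
cv2.imwrite("pics/v3.png",cv2.resize(np.vstack([im2,im]),(480,600)))
E
```

```text
[-3.56252166 17.23946322  0.61728321] [0.19738297 0.60896519 0.50625554] [-2.71201133e+00  1.95821661e+01 -6.01454719e+00  4.34088330e-02
 -6.41478996e+01 -6.48404704e+01]
```

View pics/v3.png

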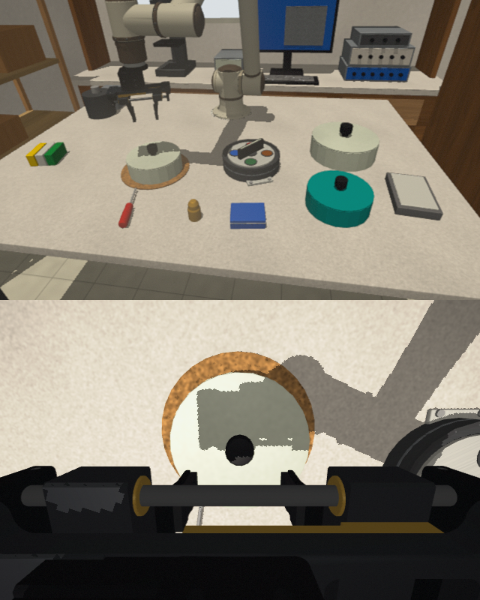

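The cover sits upright with cork visible all round it. Now to the turret.

Request:
jog_arm(increments=[[-0.2, 0.6, 0, 0], [-0.2, 1, 0, 0], [-0.2, 1, 0, 0], [-0.2, 1, 0, 0], [-0.2, 1, 0, 0], [-0.2, 1, 0, 0], [-0.2, 1, 0, 0], [-0.2, 1, 0, 0], [-0.2, 1, 0, 0], [-0.2, 1, 0, 0]])

```text
time_s: 12.8
tcp_pos: [0.5247, 0.0076, 0.3822]
ee_rot: [[-0.924, -0.382, -0.003], [-0.382, 0.924, -0.0], [0.003, 0.001, -1.0]]
wrist_force: [0.2, 0.0, 0.2]
gripper_width: 0.738
gripper_force: 0.0
```

Request:
jog_arm(increments=[[-0.2, 1, 0, 0], [-0.2, 1, 0, 0], [-0.2, 1, 0, 0], [-0.2, 1, 0, 0], [-0.2, 1, 0, 0], [-0.2, 1, 0, 0], [-0.2, 1, 0, 0], [-0.2, 0.6, 0, 0], [0, 0, 0, 0]])

```text
time_s: 13.7
tcp_pos: [0.4966, 0.1603, 0.3828]
ee_rot: [[-0.923, -0.384, -0.001], [-0.384, 0.923, -0.001], [0.002, -0.0, -1.0]]
wrist_force: [0.9, -0.7, -0.3]
gripper_width: 0.733
gripper_force: 0.0
```

Request:
jog_arm(increments=[[0, 0, 0, 1], [0, 0, 0, 1], [0, 0, 0, 1], [0, 0, 0, 1], [0, 0, 0, 1], [0, 0, 0, 1], [0, 0, 0, 1], [0, 0, 0, 1], [0, 0, 0, 1], [0, 0, 0, 1]])

```text
time_s: 14.7
tcp_pos: [0.497, 0.1581, 0.3832]
ee_rot: [[-0.916, 0.401, -0.001], [0.401, 0.916, -0.001], [0.001, -0.001, -1.0]]
wrist_force: [0.1, -0.1, -0.0]
gripper_width: 0.735
gripper_force: 0.0
```

Request:
jog_arm(increments=[[0, 0, 0, 1], [0, 0, 0, 1], [0, 0, 0, 1], [0, 0, 0, 1], [0, 0, 0, 0], [0, 0, 0, 0]])

```text
time_s: 15.3
tcp_pos: [0.497, 0.1584, 0.3834]
ee_rot: [[-0.747, 0.665, -0.001], [0.665, 0.747, -0.0], [0.0, -0.001, -1.0]]
wrist_force: [-0.1, 0.1, 0.7]
gripper_width: 0.732
gripper_force: 0.0
```

```bash
python3 - <<'E'
from h import *
s=sense();print(s["joints"],s["tcp_pos"])
im=eyes.capture("wrist");cv2.imwrite("pics/w4.png",im)
E
```

```text
[ 3.55145137e+01  1.30020901e+01 -1.58158041e+01 -3.37591341e-03
 -6.12292161e+01 -1.67171406e+02] [0.49700229 0.15838404 0.38342768]
```

View pics/w4.png

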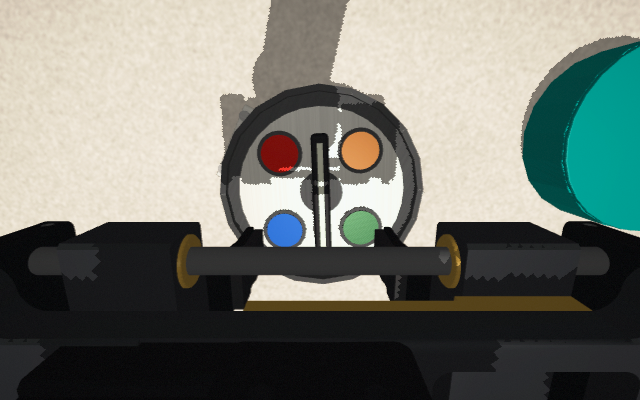

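The wing's white line runs nearly vertically, from about (320,143) to (324,247).

```bash
python3 - <<'E'
from h import *
s=sense();im=cv2.imread("pics/w4.png").astype(int)
P=[]
for v in range(145,246,10):
    row=im[v,305:340].max(1); print(v,"".join("#" if a<70 else "." for a in row))
# white strip centre: brightest run between dark flanks
    dk=np.where(row<70)[0]; 
    if len(dk): P.append((305+(dk.min()+dk.max())/2,v))
w=wrist(P,.096,s)[:,:2]; vx,vy,x0,y0=cv2.fitLine(w.astype(np.float32),2,0,.01,.01).ravel()
a=np.degrees(np.arctan2(vy,vx)); R=np.array(s["ee_rot"]); print(a,"toolx",np.degrees(np.arctan2(R[1,0],R[0,0])))
e=wrist([(320,134)],.096,s)[0]; print(w[0],w[-1],e)
# foot/drum centre along wing: end minus 60mm
d=np.array([vx,vy]); d*=np.sign(d@R[:2,0]); c=e[:2]-.06*d; 
foot=np.dot(c-[x0,y0],d)*d+[x0,y0]; print("centre",foot,togo((*foot,.084),s))
E
```

```text
145 ......######......######...........
155 ......######......#####...........#
165 .......#####.......#####...........
175 ....#########......##########......
185 .......#####.......######..........
195 .......######.......#####..........
205 ........#####.......######.........
215 .........#####......#####..........
225 .........#####.......####..........
235 ..........####.......#####.........
245 ...........####......#####.........
-40.80846 toolx 138.32501378658017
[0.45879334 0.19305144] [0.53099587 0.1332934 ] [0.45205394 0.19962768 0.096     ]
centre [0.49785515 0.16086429] [0.04703185 0.12677505 6.79933662]
```

Request:
jog_arm(increments=[[0.05, 0.12, 0.6, 0], [0, 0, 1, 0], [0, 0, 1, 0], [0, 0, 1, 0], [0, 0, 1, 0], [0, 0, 1, 0], [0, 0, 0.7, 0], [0, 0, 0.4, 0], [0, 0, 0, 0], [0, 0, 0, 0]])

```text
time_s: 16.35
tcp_pos: [0.4981, 0.1615, 0.2499]
ee_rot: [[-0.747, 0.665, 0.0], [0.665, 0.747, 0.0], [-0.0, 0.0, -1.0]]
wrist_force: [0.7, 1.0, -1.1]
gripper_width: 0.739
gripper_force: 0.0
```

Request:
jog_arm(increments=[[0, 0, 0, 0], [0, 0, 0, 0], [0, 0, 0, 0], [0, 0, 0, 0], [0, 0, 0, 0], [0, 0, 0, 0], [0, 0, 0, 0]], grip=5)

```text
time_s: 17.05
tcp_pos: [0.4978, 0.1612, 0.2497]
ee_rot: [[-0.746, 0.665, -0.0], [0.665, 0.746, -0.0], [0.0, -0.001, -1.0]]
wrist_force: [-1.2, -2.2, 3.5]
gripper_width: 0.184
gripper_force: 28.0
```

```bash
python3 - <<'E'
from h import *
s=sense();print(s["moment"],s["wrist_force"],togo((.4979,.1609,.084),s))
E
```

```text
[-0.21897481 -0.07478947  0.38267448] [-1.22054901 -2.20997005  3.52881659] [-0.0153968  -0.0016611   0.11076959]
```

Request:
jog_arm(increments=[[0, 0, 0, -0.3], [0, 0, 0, -0.6], [0, 0, 0, -0.6], [0, 0, 0, -0.6], [0, 0, 0, -0.6], [0, 0, 0, -0.3], [0, 0, 0, 0]])

```text
time_s: 17.75
tcp_pos: [0.4977, 0.1612, 0.2497]
ee_rot: [[-0.883, 0.469, -0.001], [0.469, 0.883, -0.0], [0.0, -0.001, -1.0]]
wrist_force: [-1.6, -0.1, 1.8]
gripper_width: 0.18
gripper_force: 29.8
```

```bash
cat > m.py <<'E'
from h import *
def show():
    s=sense();R=np.array(s["ee_rot"]);y=np.degrees(np.arctan2(R[1,0],R[0,0]))%360
    print(s["time_s"],"yaw",round(y,2),"turret~",round(np.radians(y-202.4),3),"M",np.round(s["moment"],2),"F",np.round(s["wrist_force"],1),"w",round(s["gripper_width"]*87,1),"j6",round(s["joints"][5],2),"effort6",round(s["effort"][5],2))
if __name__=="__main__": show()
E
python3 m.py
```

```text
17.75 yaw 152.04 turret~ -0.879 M [-0.17  0.39 -0.01] F [-1.6 -0.1  1.8] w 15.7 j6 -153.68 effort6 0.08
```

Request:
jog_arm(increments=[[0, 0, 0, -0.6], [0, 0, 0, -0.7], [0, 0, 0, -0.7], [0, 0, 0, -0.7], [0, 0, 0, -0.7], [0, 0, 0, -0.7], [0, 0, 0, -0.7], [0, 0, 0, -0.6], [0, 0, 0, -0.3], [0, 0, 0, 0]])

```text
time_s: 18.75
tcp_pos: [0.4977, 0.1612, 0.2497]
ee_rot: [[-0.999, 0.032, -0.001], [0.032, 0.999, -0.001], [0.001, -0.001, -1.0]]
wrist_force: [-1.7, -1.2, 1.7]
gripper_width: 0.179
gripper_force: 29.8
```

```bash
python3 m.py
```

```text
18.75 yaw 178.14 turret~ -0.423 M [-0.28  0.43 -0.03] F [-1.7 -1.2  1.7] w 15.6 j6 -127.59 effort6 0.09
```

Request:
jog_arm(increments=[[0, 0, 0, -0.4], [0, 0, 0, -0.4], [0, 0, 0, -0.4], [0, 0, 0, -0.4], [0, 0, 0, -0.2], [0, 0, 0, 0]])

```text
time_s: 19.35
tcp_pos: [0.4977, 0.1612, 0.2497]
ee_rot: [[-0.994, -0.111, -0.001], [-0.111, 0.994, -0.0], [0.001, -0.0, -1.0]]
wrist_force: [-2.7, -1.8, 1.9]
gripper_width: 0.183
gripper_force: 29.8
```

```bash
python3 m.py
```

```text
19.35 yaw 186.38 turret~ -0.28 M [-0.45  0.51 -0.04] F [-2.7 -1.8  1.9] w 15.9 j6 -119.35 effort6 0.09
```

Request:
jog_arm(increments=[[0, 0, 0, -0.15], [0, 0, 0, -0.15], [0, 0, 0, -0.1], [0, 0, 0, 0]])

```text
time_s: 19.75
tcp_pos: [0.4977, 0.1612, 0.2497]
ee_rot: [[-0.99, -0.143, -0.001], [-0.143, 0.99, -0.0], [0.001, -0.0, -1.0]]
wrist_force: [-2.3, -2.4, 3.8]
gripper_width: 0.18
gripper_force: 29.9
```

```bash
python3 m.py
```

```text
19.75 yaw 188.25 turret~ -0.247 M [-0.57  0.77 -0.  ] F [-2.3 -2.4  3.8] w 15.6 j6 -117.48 effort6 0.1
```

Request:
jog_arm(increments=[[0, 0, 0, -0.15], [0, 0, 0, -0.15], [0, 0, 0, -0.1], [0, 0, 0, 0]])

```text
time_s: 20.15
tcp_pos: [0.4977, 0.1612, 0.2497]
ee_rot: [[-0.985, -0.175, -0.001], [-0.175, 0.985, -0.0], [0.001, -0.0, -1.0]]
wrist_force: [-3.0, -2.5, 3.9]
gripper_width: 0.186
gripper_force: 29.9
```

```bash
python3 m.py
```

```text
20.15 yaw 190.09 turret~ -0.215 M [-0.83  0.9  -0.06] F [-3.  -2.5  3.9] w 16.2 j6 -115.64 effort6 0.09
```

Request:
jog_arm(increments=[[0, 0, 0, -0.15], [0, 0, 0, -0.15], [0, 0, 0, -0.1], [0, 0, 0, 0]])

```text
time_s: 20.55
tcp_pos: [0.4978, 0.1612, 0.2497]
ee_rot: [[-0.978, -0.207, -0.001], [-0.207, 0.978, -0.0], [0.001, -0.0, -1.0]]
wrist_force: [-3.3, -3.0, 5.1]
gripper_width: 0.181
gripper_force: 29.8
```

```bash
python3 m.py
```

```text
20.55 yaw 191.94 turret~ -0.183 M [-0.93  1.08 -0.02] F [-3.3 -3.   5.1] w 15.8 j6 -113.79 effort6 0.0
```

Request:
jog_arm(increments=[[0, 0, 0, -0.15], [0, 0, 0, -0.15], [0, 0, 0, -0.1], [0, 0, 0, 0]])

```text
time_s: 20.95
tcp_pos: [0.4978, 0.1612, 0.2497]
ee_rot: [[-0.971, -0.239, -0.001], [-0.239, 0.971, -0.001], [0.001, -0.0, -1.0]]
wrist_force: [-3.1, -2.9, 5.0]
gripper_width: 0.179
gripper_force: 29.9
```

```bash
python3 m.py
```

```text
20.95 yaw 193.82 turret~ -0.15 M [-1.01  1.16  0.19] F [-3.1 -2.9  5. ] w 15.6 j6 -111.92 effort6 -0.19
```

The torque has reversed, so the catch is drawing the turret in. Creeping on to the centre of the notch.

Request:
jog_arm(increments=[[0, 0, 0, -0.1], [0, 0, 0, -0.1], [0, 0, 0, 0]])

```text
time_s: 21.25
tcp_pos: [0.4978, 0.1612, 0.2497]
ee_rot: [[-0.967, -0.255, -0.001], [-0.255, 0.967, -0.001], [0.001, -0.001, -1.0]]
wrist_force: [-3.7, -3.1, 4.8]
gripper_width: 0.178
gripper_force: 29.9
```

```bash
python3 m.py
```

```text
21.25 yaw 194.77 turret~ -0.133 M [-0.95  1.18  0.34] F [-3.7 -3.1  4.8] w 15.5 j6 -110.99 effort6 -0.28
```

Request:
jog_arm(increments=[[0, 0, 0, -0.1], [0, 0, 0, 0]])

```text
time_s: 21.45
tcp_pos: [0.4977, 0.1612, 0.2497]
ee_rot: [[-0.965, -0.262, -0.001], [-0.262, 0.965, -0.001], [0.001, -0.001, -1.0]]
wrist_force: [-3.8, -3.0, 4.6]
gripper_width: 0.181
gripper_force: 29.9
```

```bash
python3 m.py
```

```text
21.45 yaw 195.21 turret~ -0.126 M [-0.95  1.14  0.23] F [-3.8 -3.   4.6] w 15.8 j6 -110.54 effort6 -0.2
```

Request:
jog_arm(increments=[[0, 0, 0, -0.1], [0, 0, 0, 0]])

```text
time_s: 21.65
tcp_pos: [0.4978, 0.1612, 0.2497]
ee_rot: [[-0.963, -0.269, -0.001], [-0.269, 0.963, -0.001], [0.001, -0.0, -1.0]]
wrist_force: [-3.1, -2.6, 4.5]
gripper_width: 0.187
gripper_force: 29.8
```

```bash
python3 m.py
```

```text
21.65 yaw 195.63 turret~ -0.118 M [-0.98  1.16  0.1 ] F [-3.1 -2.6  4.5] w 16.3 j6 -110.11 effort6 -0.08
```

Request:
jog_arm(increments=[[0, 0, 0, -0.1], [0, 0, 0, 0]])

```text
time_s: 21.85
tcp_pos: [0.4978, 0.1612, 0.2497]
ee_rot: [[-0.961, -0.276, -0.001], [-0.276, 0.961, -0.0], [0.001, -0.0, -1.0]]
wrist_force: [-3.7, -3.5, 5.7]
gripper_width: 0.18
gripper_force: 29.8
```

```bash
python3 m.py
```

```text
21.85 yaw 196.05 turret~ -0.111 M [-0.93  1.15 -0.06] F [-3.7 -3.5  5.7] w 15.6 j6 -109.68 effort6 0.05
```

The torque is back to friction level, so the turret is at the centre of the notch. Letting go and rising.

Request:
jog_arm(increments=[[0, 0, 0, 0], [0, 0, 0, 0], [0, 0, 0, 0], [0, 0, 0, 0], [0, 0, 0, 0], [0, 0, 0, 0]], grip=64)

```text
time_s: 22.45
tcp_pos: [0.498, 0.1614, 0.2497]
ee_rot: [[-0.961, -0.276, 0.0], [-0.276, 0.961, 0.0], [-0.0, 0.0, -1.0]]
wrist_force: [-0.5, 0.4, 0.1]
gripper_width: 0.64
gripper_force: 0.0
```

Request:
jog_arm(increments=[[0, 0, -0.4, 0], [0, 0, -0.8, 0], [0, 0, -1, 0], [0, 0, -1, 0], [0, 0, -1, 0], [0, 0, -1, 0], [0, 0, -1, 0], [0, 0, -0.6, 0], [0, 0, 0, 0], [0, 0, 0, 0]])

```text
time_s: 23.45
tcp_pos: [0.4976, 0.1612, 0.3853]
ee_rot: [[-0.961, -0.276, -0.001], [-0.276, 0.961, 0.0], [0.001, 0.0, -1.0]]
wrist_force: [0.1, -0.1, -0.2]
gripper_width: 0.732
gripper_force: 0.0
```

```bash
python3 - <<'E'
from h import *
from m import show
show()
im=eyes.capture("wrist");cv2.imwrite("pics/w5.png",im)
im2=eyes.capture("scene");cv2.imwrite("pics/s5.png",im2)
cv2.imwrite("pics/v5.png",cv2.resize(np.vstack([im2[130:330],im]),(640,600)))
E
```

```text
23.45 yaw 196.01 turret~ -0.111 M [-0.03  0.01 -0.01] F [ 0.1 -0.1 -0.2] w 63.7 j6 -109.7 effort6 0.0
```

View pics/v5.png

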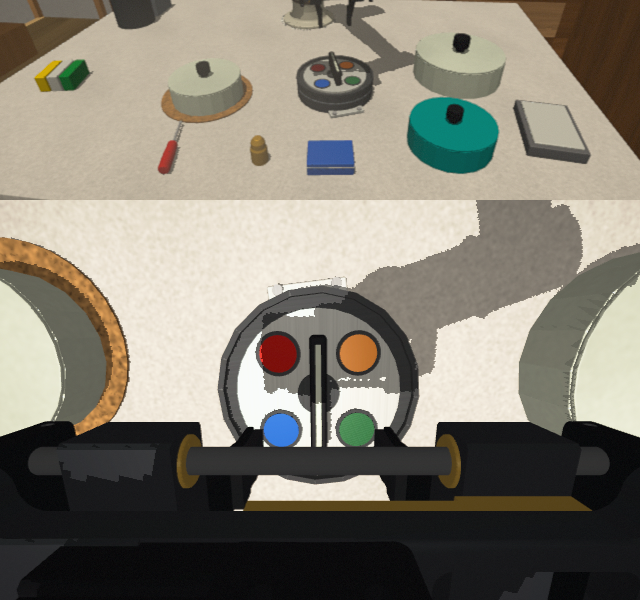

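The cover is upright inside the mat's edge. The wing at (318,390) still lines up with the tool, nothing else has moved, and the gripper is clear.

```bash
python3 -c "
from station import r
print(r.finish_job())"
```

```text
the job is handed in; nothing more can be done
None
```

The job is handed in at about 23.5 s: the white cover sits upright on the cork mat, and the turret is turned counter-clockwise to its first click (judged by feel at about -0.11 rad, since the catch can't be seen) and released; no verdict was shown.

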